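Set the injection pump's sprocket to its timing mark

TASK

The diesel injection pump in the bench stand has to be set to its timing mark before it goes out: with one fingertip push gently on a spoke of the toothed sprocket on top and turn it clockwise, as seen from above, until the yellow paint mark on its rim lines up with the red pointer, to within half a tooth. Turn it clockwise only, never back. Do not pinch or grip the sprocket, and do not lift, shift or knock anything: the stand, the spray can, the bottle, the carton and the spanner stay where they are; finish with the finger clear of the sprocket.

Things in the scene. Friction and masses are not known exactly. Their poses are not given: they have to be found in the camera images.
- pump_stand: Diesel injection pump hung shaft-up in a blue steel bench stand, loose on the bench (about 10 kg in all; a gentle push does not shift it). Origin: centre of the underside, straight below the sprocket's axis; z up, timing pointer on the -x side. Base 200 (x) x 190 (y) mm; blue top plate x -125 to 75, y +-80 mm, upper face 200 mm above the bench, bolt heads at radius 45 mm up to 207 mm.
- pointer_tip (a point): Tip of the red timing pointer, an upright strip 16 mm wide on the stand's top plate whose pointed nib aims level at the sprocket's axis. The tip lies 95 mm from the axis, just outside the teeth, on the stand's -x axis, 246 mm above the bench (pointer's highest point, level with the rim's top).
- sprocket (a joint): Sprocket angle in rad about its upright axis: 0 with the mark exactly at the pointer, growing clockwise seen from above. Starts between -2.7 and -0.8 (mark 46 to 155 degrees short of the pointer). No stops (a full turn is 6.283). Dry friction of about 0.25 N m (5 N pushed at 50 mm radius): it stays where it is left and does not coast.
- spoke_hub (a point): Centre of the sprocket on its axis, level with the rim's top face, 246 mm above the bench. Grey steel sprocket, 44 teeth, 182 mm over the teeth; rim 222 to 246 mm above the bench, inner radius 76, outer 88 mm. Hub of radius 23 mm, with a nut of radius 12 mm rising to 262 mm. Three straight spokes, 120 degrees apart, run from hub to rim.
- marked_spoke (a point): Middle of the spoke that points at the yellow mark: on its upper face, 50 mm from the axis, 243 mm above the bench. Each of the 3 spokes is 18 mm wide with upright flanks, from 227 to 243 mm above the bench. Between spokes are open windows (radius 23 to 76 mm) with free space below them down to the top plate (200 mm; bolt heads 207 mm). Turns with the sprocket.
- timing_mark (a point): Centre of the yellow paint mark, 12 mm (radial) by 10 mm, on the top face of the sprocket's rim, at radius 82 mm, 246 mm above the bench, at the outer end of one spoke. It turns with the sprocket.
- spray_can: Purple spray can with black cap and white band, 64 mm diameter, 186 mm tall, standing loose on the bench beside the stand. Origin: centre of its underside. Bystander.
- fluid_bottle: Dark green bottle with red cap and white label, 72 mm diameter, 165 mm tall, standing loose on the bench beside the stand. Origin: centre of its underside. Bystander.
- filter_box: Small cardboard carton with an orange band, 85 x 125 x 70 mm high, loose on the bench beyond the stand. Origin: centre of its underside. Bystander.
- spanner: Steel spanner, 190 mm long (along its own x), 8 mm thick, lying loose on the bench beyond and to the left of the stand. Origin: middle of its underside. Bystander.

How it is judged:
By the outcome, as a careful person would: the job done as asked, in the order asked, and still so for the second after the job is handed in, with the robot touching nothing.
It also fails if it takes over 51 s, if anything falls off the work surface, if the arm or the gripper's body presses on something with over 40 N, if the wrist force passes 120 N, or if a joint passes its speed limit or range.

ROBOT

A 7-joint arm with a two-finger parallel gripper is mounted at the origin on the work surface. World frame = base frame: x ahead of the robot, y to its left, z up, the work surface at z = 0. Lengths are in m, angles in rad, forces in N, time in s.
With the tool pointing down it reaches from about 0.425 to 0.875 m from the base axis. Payload 4.7 kg.
Tool frame: the origin (TCP) lies between the finger pads; the fingertips stand 19 mm ahead of it and the grasp point (between the pads) is the TCP; z points along the fingers, y is the line along which they close (so a half turn about z gives the same grasp; the last joint's range is limited). The gripper opens to 85 mm and grips with 20 to 120 N. Pads are 22 mm wide; open, the fingers measure 114 mm over their backs; the gripper's body (76 mm by 85 mm) begins 54 mm behind the grasp point. The pads swing forward as they close: fully open they stand 13 mm farther back than shut.
Start: joints at [-1.161, 0.321, -0.07, 1.45, 0.023, 1.371, -0.057], TCP at [0.251, 0.6, 0.25] pointing down, gripper open.
Joint ranges: [-2.86, 2.86], [-0.3, 2.09], [-1.38, 1.24], [0.06, 2.45], [-1.56, 4.7], [0.09, 2.05], [-2.69, 2.69]. Speed limits (rad/s): [2.57, 2.57, 3.14, 3.14, 3.14, 3.14, 3.14].

INTERFACE

Orientations are given as a unit quaternion [w, x, y, z].
In Python, from bench import * gives the robot as it stands. Calls block until the motion is done:
- move_to(position, orientation): joint-space move of the TCP to a pose.
- move_straight(position, orientation=None, feed=0.15, stop_force=None): straight line of the TCP; orientation=None keeps the orientation; feed is the mean speed in m/s. With stop_force (N) it stops when the force on the tool has changed by that much, and returns True; else False.
- set_joints(angles): joint-space move.
- grip(opening): finger opening in m; the grip force is fixed at half the most; returns when the fingers have stopped.
- sleep(seconds).
- solve_ik(position, orientation): joint angles nearest the present ones, or None.
- observe(): the state.
- grab_frame(name): name is "side" or "top"; returns the picture (400x640x3 uint8, red, green, blue); there is no depth.
- camera_params(name): a dict with "intrinsics" (3x3 intrinsics, pixels), "k1" (the pictures are not rectified: a ray, as slopes to the right and down, at radius r is drawn at 1 + k1 r^2 times it, then the intrinsics apply), "origin" and "attitude" of the camera in the world. Camera axes: x right, y up, looking along -z (the intrinsics and any distortion apply to the point x, -y, -z); pixel columns grow to the right and rows downward; lengths in m; the calibration is good to about 2 mm. A picture is of the moment at which its call begins. camera_params takes no time and is no camera call.
A pose or a line that the arm cannot do raises IKError and nothing moves.
- finish_job(): hands the job in; it is judged then, once.
Trained networks look in the newest picture that a camera, given by its name, has taken for a name from the list of things; names that differ only in an ending like _2 or _b are one class to them, and where a whole thing is asked for, a point or a joint stands for the part that bears it (a point fixed in the world has none). Each returns a list of dicts, best first, with "score" (0 to 1); they miss things now and then, are a little off and sometimes report something else, mostly with a low value. They report only what shows in the picture. A call takes as long as a camera call.
- outline_of(camera, target): "pixels" (400x640 bool, what is visible of it) and "centre" ([row, column] in pixels, amid what is visible of it).
The state is a dict: "t": time; "joint_pos": joint angles; "qvel": joint speeds; "joint_torque": joint torques, N m; "ee_pos": TCP position; "orientation": TCP orientation; "wrist_force": force on the tool from outside, world axes, zero at the start; "ft_torque": the same for the moment, N m; "finger_gap": finger opening in m; "grasp_force": force on a finger pad.
Only numpy, scipy, OpenCV 4.12 (cv2) and the standard library are available. Lean on these libraries where they do the work, as an engineer would, in place of code of your own. Each camera call takes 0.05 s, during which the arm holds its last target. There are 200 camera calls.

## Working session

There is one attempt and no reset: what is moved stays moved. The work goes in short steps, each a Python script; the robot and the scene stay as the last script left them, time stands still between calls to the robot, and variables do not carry over. Pictures are saved under pics/ and viewed, at most 10 in all, crops included, and the job is handed in when it is done.

```bash
mkdir -p pics; cat > h.py <<'E'
from bench import *
import numpy as np, cv2
def ray(cam,rc):
    p=camera_params(cam);K=np.array(p["intrinsics"])
    d=np.linalg.inv(K)@[rc[1],rc[0],1.]; d=d[:2]; u=d.copy()
    for _ in range(30): u=d/(1+p["k1"]*(u@u))
    R=np.array(p["attitude"])
    if R.shape!=(3,3):
        from scipy.spatial.transform import Rotation as Ro
        R=Ro.from_quat(np.r_[R[1:],R[0]]).as_matrix()
    return np.array(p["origin"]),R@[u[0],-u[1],-1.]
def onz(cam,rc,z):
    o,d=ray(cam,rc); return o+d*(z-o[2])/d[2]
E
python3 - <<'E'
from h import *
for c in("side","top"):
    cv2.imwrite(f"pics/{c}0.png",grab_frame(c)[:,:,::-1]); print(c,camera_params(c))
for c in("side","top"):
    for n,z in [("timing_mark",.246),("pointer_tip",.246),("spoke_hub",.246),("sprocket",.24),("marked_spoke",.243),("pump_stand",.2),("spray_can",.186),("fluid_bottle",.165),("filter_box",.07),("spanner",.008)]:
        for d in outline_of(c,n)[:2]: print(c,n,round(d["score"],2),d["centre"],d["pixels"].sum(),onz(c,d["centre"],z).round(4))
print(observe())
E
```

```text
side {'intrinsics': array([[418.57958536,   0.        , 328.34141151],
       [  0.        , 418.57958536, 201.19117254],
       [  0.        ,   0.        ,   1.        ]]), 'k1': -0.10728744299318456, 'origin': array([0.32350367, 0.60615286, 0.7625318 ]), 'attitude': array([-0.20169863, -0.09585082,  0.40510266,  0.88657888])}
top {'intrinsics': array([[481.89899211,   0.        , 314.49805925],
       [  0.        , 481.89899211, 188.59284035],
       [  0.        ,   0.        ,   1.        ]]), 'k1': -0.058489197536921625, 'origin': array([ 0.35098824, -0.02164973,  1.50537275]), 'attitude': array([ 0.74515186,  0.07730578, -0.06980414, -0.65871079])}
side timing_mark 0.57 [176.3, 378.8] 3297 [ 0.5282 -0.0446  0.246 ]
side pointer_tip 0.59 [210.3, 379.3] 11181 [0.491  0.0518 0.246 ]
side spoke_hub 0.59 [173.0, 378.6] 3455 [ 0.5324 -0.0549  0.246 ]
side sprocket 0.94 [175.7, 381.1] 3462 [ 0.527  -0.0561  0.24  ]
side marked_spoke 0.66 [173.9, 378.2] 3520 [ 0.5333 -0.0555  0.243 ]
side spray_can 0.67 [164.3, 443.2] 895 [ 0.4304 -0.2301  0.186 ]
side fluid_bottle 0.7 [382.6, 355.0]
[... 1368 characters left out ...]
.3209871 , -0.07011549,  1.45052528,  0.02258762,
        1.37077987, -0.05690242]), 'qvel': array([ 2.39835612e-04,  4.91884549e-04, -2.29294357e-04,  1.18071555e-04,
       -4.64046705e-04,  3.85757282e-04,  9.30223966e-05]), 'joint_torque': array([-3.82024118e-04, -4.93401825e+01, -3.82224871e-01, -3.14585066e+01,
        1.30840443e-02,  1.40715358e-03, -6.26770486e-06]), 'ee_pos': array([0.25060162, 0.59976273, 0.25034432]), 'orientation': array([2.19906801e-05, 1.96581836e-01, 9.80487419e-01, 4.01684856e-05]), 'wrist_force': array([-0.87566204, -1.24817376,  0.2661552 ]), 'ft_torque': array([ 0.02019851, -0.00791317, -0.05634992]), 'grasp_force': 0.0, 'finger_gap': 0.08571536163921023}
```

```bash
python3 - <<'E'
import cv2
a=cv2.imread("pics/top0.png")[170:290,260:420]; cv2.imwrite("pics/topc.png",cv2.resize(a,(800,600),interpolation=cv2.INTER_CUBIC))
a=cv2.imread("pics/side0.png")[120:270,280:480]; cv2.imwrite("pics/sidec.png",cv2.resize(a,(800,600),interpolation=cv2.INTER_CUBIC))
E
```

```text
(no output)
```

View pics/topc.png

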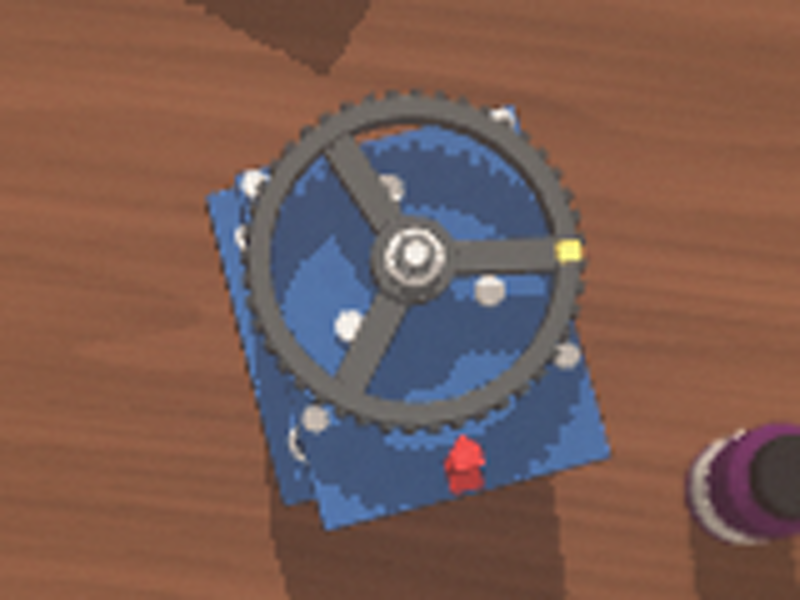

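View pics/sidec.png

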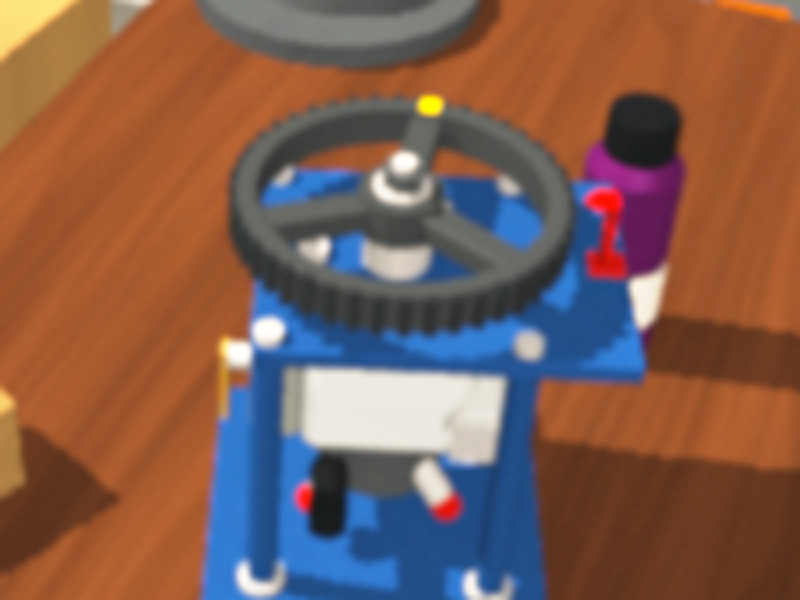

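View pics/top0.png

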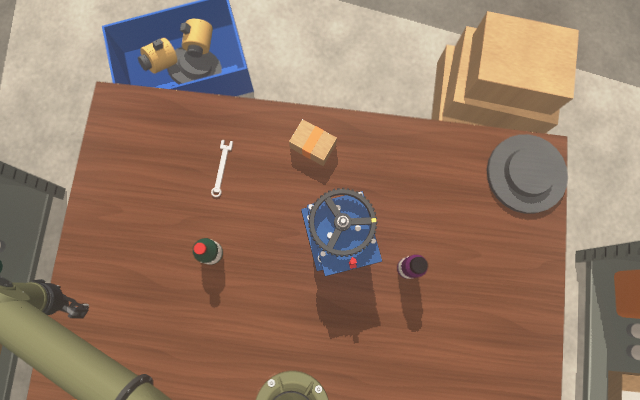

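The top crop shows the yellow mark at about (row 220, col 374), the hub near (222, 343) and the red tip near (257, 352). The remaining clockwise turn is about 75°. The can stands to the right of the stand, and the bottle is well to the left.

```bash
cat >> h.py <<'E'
from scipy.optimize import least_squares
from scipy.spatial.transform import Rotation as Ro
def proj(cam,P):
    p=camera_params(cam);a=np.array(p["attitude"]);R=Ro.from_quat(np.r_[a[1:],a[0]]).as_matrix()
    q=(np.atleast_2d(P)-p["origin"])@R; u=np.c_[q[:,0],-q[:,1]]/-q[:,2:]
    u=u*(1+p["k1"]*(u**2).sum(1,keepdims=True)); K=np.array(p["intrinsics"])
    return u@K[:2,:2].T+K[:2,2]            # col,row
T=np.linspace(0,2*np.pi,180)
def hullc(cam,c):
    P=np.r_[tuple(np.c_[c[0]+.0905*np.cos(T),c[1]+.0905*np.sin(T),0*T+z] for z in(.222,.246))]
    h=cv2.convexHull(proj(cam,P).astype(np.float32)); m=cv2.moments(h); return np.array([m["m10"],m["m01"]])/m["m00"],m["m00"]
def colour(im,box,kind):
    h=cv2.cvtColor(im,cv2.COLOR_RGB2HSV).astype(int);H,S,V=h[...,0],h[...,1],h[...,2]
    m=((H>22)&(H<36)&(S>130)&(V>130)) if kind=="y" else (((H<6)|(H>174))&(S>160)&(V>110))
    k=np.zeros_like(m);k[box[0]:box[1],box[2]:box[3]]=1
    return np.argwhere(m&k)
def ang(p,c): return np.degrees(np.arctan2(p[1]-c[1],p[0]-c[0]))
E
python3 - <<'E'
from h import *
for cam in("top","side"):
    im=grab_frame(cam); best=[d for d in outline_of(cam,"sprocket") if 1500<d["pixels"].sum()<4000][0]
    n,l,st,_=cv2.connectedComponentsWithStats(best["pixels"].astype(np.uint8)); k=1+st[1:,4].argmax()
    h=cv2.convexHull(np.argwhere(l==k)[:,::-1].astype(np.float32));m=cv2.moments(h);mc=np.array([m["m10"],m["m01"]])/m["m00"]
    s=least_squares(lambda c:hullc(cam,c)[0]-mc,[.53,-.07]); c=s.x
    pt=proj(cam,[[*c,.246]])[0]
    r0,c0=int(pt[1]),int(pt[0]); box=(r0-50,r0+60,c0-70,c0+70)
    y=colour(im,box,"y"); r=colour(im,box,"r")
    ym=onz(cam,y.mean(0),.246)
    R=np.array([onz(cam,q,.246) for q in r]); d=np.hypot(*(R[:,:2]-c).T); i=d.argmin()
    print(cam,"centre",c,"area",m["m00"],hullc(cam,c)[1],"mark",ym,len(y),ang(ym,c),np.hypot(*(ym[:2]-c)),"red",len(r),R[i],d[i],ang(R[i],c),r[i],"redmean",ang(R[d<d[i]+.008].mean(0),c))
E
```

```text
top centre [ 0.53793296 -0.07511252] area 3564.0 3707.751700147288 mark [ 0.55489058 -0.15489317  0.246     ] 2 -78.00019338547887 0.08156294715546292 red 52 [ 0.44771124 -0.11064509  0.246     ] 0.09696660440731879 -158.50368518306183 [257 352] redmean -158.48653299761
side centre [ 0.53739689 -0.07658884] area 4112.0 4274.323131618556 mark [ 0.55025039 -0.15775348  0.246     ] 26 -81.001180280477 0.08217609988089178 red 103 [ 0.44505986 -0.10816211  0.246     ] 0.0975858477641897 -161.1226431867617 [170 427] redmean -160.18318526405642
```

```bash
cat >> h.py <<'E'
C=np.array([.5377,-.0758]); RAD=.050
def pose(a,z,flip=1):
    a=np.radians(a); t=flip*np.array([-np.sin(a),np.cos(a),0]); zz=np.array([0,0,-1.])
    q=Ro.from_matrix(np.c_[np.cross(t,zz),t,zz]).as_quat()
    return np.r_[C+RAD*np.array([np.cos(a),np.sin(a)]),z],np.r_[q[3],q[:3]]
E
python3 - <<'E'
from h import *
for s in(-79.5,40.5,160.5):
  for f in(1,-1):
    for a in(s+60,s+28,s+28-80):
      j=solve_ik(*pose(a,.249,f)); print(s,f,a,None if j is None else np.round(j,2))
E
```

```text
-79.5 1 -19.5 [-0.51  0.23  0.73  1.63 -0.16  1.34  1.48]
-79.5 1 -51.5 [-0.4   0.19  0.63  1.65 -0.12  1.33  0.92]
-79.5 1 -131.5 [ 0.14  0.04  0.03  1.78 -0.    1.32 -0.55]
-79.5 -1 -19.5 [-0.53  0.24  0.76  1.63 -0.17  1.34 -1.66]
-79.5 -1 -51.5 [-0.74  0.28  1.07  1.66 -0.25  1.35 -2.1 ]
-79.5 -1 -131.5 [-0.61  0.03  0.81  1.8  -0.02  1.32  2.61]
40.5 1 100.5 None
40.5 1 68.5 [ 1.    0.31 -1.18  1.66  0.29  1.37  2.55]
40.5 1 -11.5 [-0.5   0.23  0.71  1.62 -0.15  1.34  1.6 ]
40.5 -1 100.5 [-0.58  0.06  0.61  1.77 -0.04  1.32  0.22]
40.5 -1 68.5 [-0.56  0.13  0.62  1.71 -0.08  1.33 -0.3 ]
40.5 -1 -11.5 [-0.55  0.24  0.77  1.63 -0.17  1.34 -1.53]
160.5 1 220.5 [ 0.14  0.03  0.02  1.79 -0.    1.32 -0.7 ]
160.5 1 188.5 [-0.59 -0.04  0.7   1.85  0.02  1.32 -1.32]
160.5 1 108.5 None
160.5 -1 220.5 [-0.62  0.01  0.79  1.82 -0.01  1.32  2.45]
160.5 -1 188.5 [ 0.13 -0.   -0.01  1.83 -0.    1.32  1.83]
160.5 -1 108.5 [-0.59  0.04  0.61  1.79 -0.03  1.32  0.35]
```

```bash
cat >> h.py <<'E'
def st(tag):
    o=observe(); p=o["ee_pos"]; print(tag,"t",round(o["t"],2),"a",round(ang(p,C),2),"r",np.hypot(*(p[:2]-C)).round(4),"z",p[2].round(4),"F",o["wrist_force"].round(1),"gap",round(o["finger_gap"],4)); return o
E
python3 - <<'E'
from h import *
o=observe(); p=o["ee_pos"]
grip(0.0)
move_straight([p[0],p[1],.40],feed=.3)
move_to(*pose(100.5,.36,-1)); st("above")
print(move_straight(pose(100.5,.275,-1)[0],feed=.12))
print(move_straight(pose(100.5,.249,-1)[0],feed=.05,stop_force=6)); st("in")
for a in(93,86):
    if move_straight(*pose(a,.249,-1),feed=.05,stop_force=3): print("early contact"); break
else:
    for a in np.arange(81,50,-5):
        if move_straight(*pose(a,.249,-1),feed=.025,stop_force=3): print("contact"); break
st("c")
for c in("top","side"): cv2.imwrite(f"pics/{c}1.png",grab_frame(c)[:,:,::-1])
a=cv2.imread("pics/top1.png")[150:300,240:440];b=cv2.imread("pics/side1.png")[70:220,280:480]
cv2.imwrite("pics/both1.png",np.hstack([cv2.resize(x,(400,300),interpolation=cv2.INTER_CUBIC) for x in(a,b)]))
E
```

```text
above t 5.16 a 99.91 r 0.0515 z 0.3599 F [ 1.   0.1 -0.3] gap -0.0001
False
False
in t 6.68 a 100.47 r 0.05 z 0.249 F [-0.2 -0.6  0.3] gap 0.0
contact
c t 8.45 a 68.2 r 0.0504 z 0.2483 F [-0.3  1.2  0.2] gap 0.0002
```

View pics/both1.png

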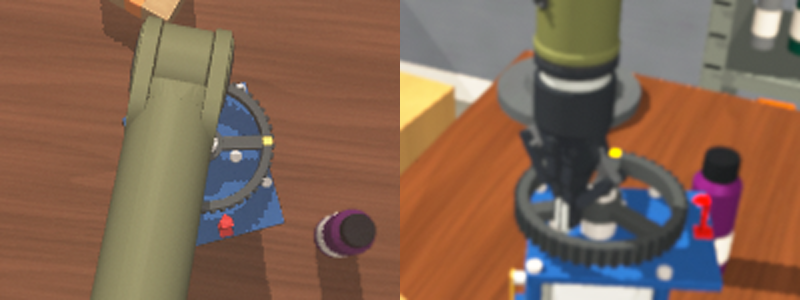

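The fingertip is in the window and touching the spoke's trailing flank. The mark is still at about (220, 374), and nothing else has been disturbed. Next I'll push most of the way, then look.

```bash
python3 - <<'E'
from h import *
for a in(60,50,40,30,20,10,2):
    s=move_straight(*pose(a,.249,-1),feed=.04,stop_force=20); st(f"push {s}")
    if s: break
for c in("top","side"): cv2.imwrite(f"pics/{c}2.png",grab_frame(c)[:,:,::-1])
a=cv2.imread("pics/top2.png")[150:300,240:440];b=cv2.imread("pics/side2.png")[70:220,280:480]
b=cv2.imread("pics/side2.png")[120:270,300:500]
cv2.imwrite("pics/both2.png",np.hstack([cv2.resize(x,(400,300),interpolation=cv2.INTER_CUBIC) for x in(a,b)]))
im=cv2.imread("pics/side2.png")[:,:,::-1].copy()
y=colour(im,(120,270,300,480),"y"); 
if len(y): m=onz("side",y.mean(0),.246); print(y.mean(0),m,len(y),ang(m,C),np.hypot(*(m[:2]-C)))
E
```

```text
push False t 8.88 a 61.81 r 0.0504 z 0.2482 F [-4.4  3.1 -0.5] gap -0.0002
push False t 9.24 a 51.07 r 0.0501 z 0.2484 F [-2.8  3.  -2.2] gap -0.0
push False t 9.61 a 40.52 r 0.0501 z 0.2486 F [-2.3  3.1 -2.7] gap -0.0
push False t 9.97 a 30.19 r 0.0503 z 0.249 F [-1.8  2.4 -2.1] gap 0.0003
push False t 10.34 a 20.13 r 0.0503 z 0.2491 F [-0.2  2.9 -2. ] gap 0.0002
push False t 10.71 a 10.11 r 0.0503 z 0.2492 F [ 0.7  3.7 -2.6] gap 0.0
push False t 11.03 a 2.17 r 0.0503 z 0.2492 F [ 0.7  4.1 -2.1] gap 0.0001
[163.43478261 417.60869565] [ 0.46949506 -0.12228388  0.246     ] 23 -145.72430065099175 0.08253886299739323
```

View pics/both2.png

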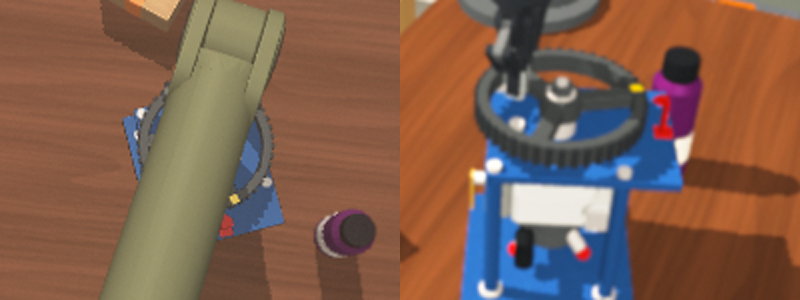

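The mark has turned about 66° and is now at about -146°, with the pointer at about -160°. I'll push about 13° more, back the finger off into the window, lift it and measure with an open view.

```bash
cat >> h.py <<'E'
def check(n):
    ims={}
    for cam in("top","side"):
        im=ims[cam]=grab_frame(cam); pt=proj(cam,[[*C,.246]])[0]; r0,c0=int(pt[1]),int(pt[0]); box=(r0-50,r0+60,c0-70,c0+70)
        h=cv2.cvtColor(im,cv2.COLOR_RGB2HSV).astype(int); 
        m=(h[...,0]>18)&(h[...,0]<38)&(h[...,1]>90)&(h[...,2]>90); k=np.zeros_like(m);k[box[0]:box[1],box[2]:box[3]]=1
        y=np.array([q for q in np.argwhere(m&k) if .07<np.hypot(*(onz(cam,q,.246)[:2]-C))<.1]); r=colour(im,box,"r")
        if len(y): w=onz(cam,y.mean(0),.246); print(cam,"mark",y.mean(0),len(y),ang(w,C).round(2),np.hypot(*(w[:2]-C)).round(4))
        if len(r):
            R=np.array([onz(cam,q,.246) for q in r]); d=np.hypot(*(R[:,:2]-C).T); i=d.argmin(); k=d<d[i]+.005
            print(cam,"ptr",r[i],d[i].round(4),ang(R[i],C).round(2),ang(R[k].mean(0),C).round(2))
    pt=proj("top",[[*C,.246]])[0].astype(int); a=ims["top"][pt[1]-45:pt[1]+60,pt[0]-70:pt[0]+70]
    q=proj("side",[[C[0]-.09,C[1]-.03,.246]])[0].astype(int); b=ims["side"][q[1]-30:q[1]+30,q[0]-40:q[0]+40]
    cv2.imwrite(f"pics/{n}.png",np.hstack([cv2.resize(x,(400,300),interpolation=cv2.INTER_CUBIC) for x in(a,b)])[:,:,::-1])
E
python3 - <<'E'
from h import *
for a in(-5,-11.2): print(move_straight(*pose(a,.249,-1),feed=.03,stop_force=20))
sleep(.2); st("end")
move_straight(*pose(3,.249,-1),feed=.04); move_straight(pose(3,.36,-1)[0],feed=.15); st("up")
j=observe()["joint_pos"]
move_to([.42,.32,.40],pose(3,.36,-1)[1]); st("away")
check("c3")
E
```

```text
False
False
end t 12.02 a -11.11 r 0.0502 z 0.2491 F [1.4 3.7 0.2] gap 0.0002
up t 13.37 a 3.0 r 0.0496 z 0.359 F [-0.2 -0.2 -0.1] gap 0.0001
away t 14.95 a 106.48 r 0.4114 z 0.3999 F [ 0.5 -0.7  0.5] gap -0.0
top mark [251.5 350. ] 22 -159.8 0.0815
top ptr [257 352] 0.0965 -158.83 -159.29
side mark [148.33333333 381.87198068] 414 -73.42 0.0707Traceback (most recent call last):
  File "<stdin>", line 7, in <module>
  File "h.py", line 47, in check
    R=np.array([onz(cam,q,.246) for q in r]); d=np.hypot(*(R[:,:2]-C).T); i=d.argmin(); k=d<d[i]+.005
                ~~~^^^^^^^^^^^^
  File "h.py", line 13, in onz
    o,d=ray(cam,rc); return o+d*(z-o[2])/d[2]
        ~~~^^^^^^^^
  File "h.py", line 4, in ray
    p=camera_params(cam);K=np.array(p["intrinsics"])
ValueError: time passes only in moves, steps and waits
```

```bash
python3 - <<'E'
from h import *
move_to([.30,.50,.45],observe()["orientation"])
t=grab_frame("top"); s=grab_frame("side"); st("x")
cv2.imwrite("pics/c4.png",np.hstack([cv2.resize(x,(400,300),interpolation=cv2.INTER_CUBIC) for x in(t[190:274,287:399],s[135:225,340:460])])[:,:,::-1])
cv2.imwrite("pics/top4.png",t[:,:,::-1])
E
```

```text
x t 16.04 a 112.3 r 0.6202 z 0.4501 F [-1.   0.  -0.8] gap 0.0002
```

View pics/c4.png

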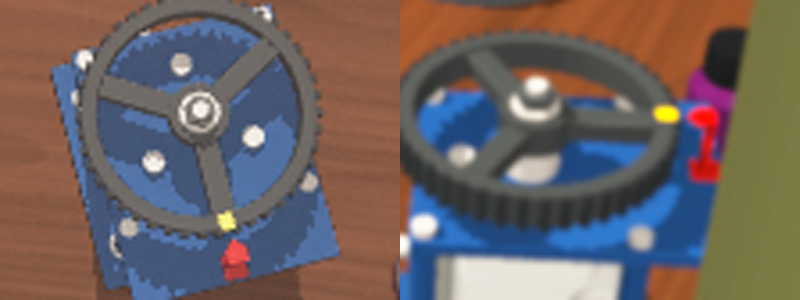

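View pics/top4.png

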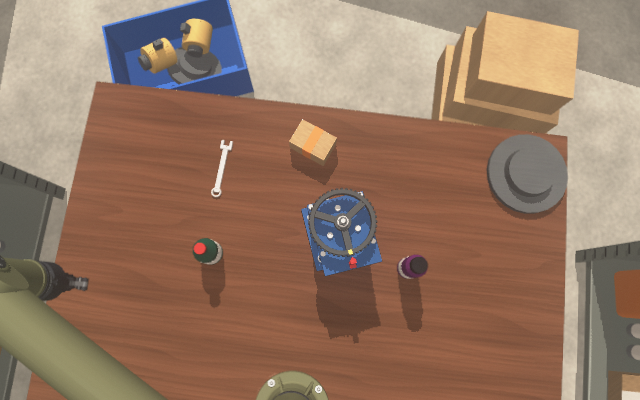

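The mark at (221, 227) in the crop lies on the line from the hub to the pointer tip at (241, 235), to within about 1° against a tolerance of 4.1°. The can, bottle, carton, spanner and stand are at the same pixels as before, and the arm is clear.

```bash
python3 -c "
from bench import *
print(finish_job())"
```

```text
the job is handed in; nothing more can be done
None
```

The job is handed in: I turned the sprocket about 80° clockwise only, using the closed fingertips on one spoke. In the final picture the yellow mark lines up with the red pointer to within about 1° (limit 4.1°), nothing else has visibly moved, and the finger is clear.

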